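Click the multimeter's selector four stops on from OFF

TASK

The multimeter lying on the bench is switched off and is wanted for checking the coil of the solenoid valve beside it. With a fingertip, push its selector dial round clockwise (seen from above) by exactly four clicks from OFF, leave it resting in that fourth click stop and take the hand away. Touch it lightly: nothing is gripped, pinched or lifted, the meter stays lying where it is, and the other things on the bench are left alone.

Things in the scene. Friction and masses are not known exactly. Their poses are not given: they have to be found in the camera images.
- meter: Lengths in mm. Loose dark grey multimeter lying on its back, 206 long (its x) by 96 wide (its y), 0.6 kg, rubber holster; slides under a sideways push of 5 to 8 N. Origin: centre of its underside. +x runs from the jacks to the display, away from the robot within 30 degrees; +y is to the left seen from the jacks. Flat face 47 above the bench; keys, display and jacks stand under 3 above the face.
- dial_axis (a point): On the meter: the dial's vertical axis, 18 from the meter's middle towards the jacks, at the height of the grip bar's top, 65 above the bench. The dial is a black disc of 52 diameter, its top 52 above the bench, with one straight raised grip bar across its middle: 48 long, 10 wide, 13 high (52 to 65 above the bench), both its ends free to push sideways.
- dial_pointer (a point): On the dial: the end face of the grip bar's pointer end, 24 from the axis, 58.5 above the bench; it turns with the dial. A white line on the bar's top marks this end. At OFF it points 120 degrees counter-clockwise (from above) from the meter's +x, to the near left, at a white dot on the face; white dashes mark the nine other stops.
- dial (a joint): Dial angle, rad: 0 at OFF (end stop, where it starts), growing clockwise from above to 3.77 (end stop). Sprung click stops every 24 degrees: 0, 0.419, 0.838, 1.257, 1.676 (fourth click), ... Leaving a stop takes about 0.04 N m (1.7 N at the bar's end); the push fades, and just past half-way the dial snaps ahead of the finger into the next stop. Let go, it springs to the nearest stop.
- display (a point): On the meter: centre of the display window, 62 from the meter's middle along its +x, 49 above the bench.
- valve: Loose solenoid valve standing on the bench about 100 to the meter's left: steel can of 31 diameter, nose up, 66 high, a black connector 30 out on one side. Origin: centre of its underside. Leave alone.
- caliper: Loose steel vernier caliper lying about 110 to the meter's right: 230 long along its x, jaws at its +x end reaching 52 to its -y side, 10 thick. Origin: on the bench under the middle of the beam. Leave alone.
- hub: Loose splined steel sleeve standing on the bench, 56 diameter, 60 high, left of the meter. Origin: centre of its underside. Leave alone.
- drum: Loose heavy clutch drum, open side up, 160 diameter, 58 high, right of the meter. Origin: centre of its underside. Leave alone.
- driver: Loose screwdriver with a blue handle lying beyond the meter, 190 long. Origin: on the bench under its middle. Leave alone.
- pliers: Loose circlip pliers with red handles lying to the left, 160 long. Origin: on the bench under its middle. Leave alone.
- can: Loose spray can standing at the far left, 58 diameter, 188 high. Origin: centre of its underside. Leave alone.
Mind the look-alikes: they are no part of the job. There is more than one size of the meter; the job needs the middle-sized.

How it is judged:
At the end, for the whole second after the job is handed in: The selector rests in the fourth click stop clockwise from OFF (1.676 rad, within 0.12 rad), and the meter lies flat and still, its middle within 20 mm and its display within 30 mm of where they were (value of joint dial between 1.556 and 1.796 rad and velocity of joint dial between -0.1 and 0.1 rad/s and distance of meter from where it was at the start of the episode below 0.02 m and distance of display from where it was at the start of the episode below 0.03 m and height (world z) of meter below 0.006 m and angle between meter's own z axis and vertical below 0.06 rad and linear speed of meter below 0.01 m/s); the robot touches nothing.
It fails at once if the meter is lifted off the bench or tipped up (12 mm, 0.12 rad) (height (world z) of meter above 0.012 m or angle between meter's own z axis and vertical above 0.12 rad).
It fails at once if the meter or its dial is pinched or forced (more than 30 N from the fingers) (contact force between the fingers and meter above 30 N).
It fails at once if another thing on the bench is shifted (20 mm) or the valve or the can is knocked over (distance of any of valve, caliper, hub, drum, driver, pliers, can from where it was at the start of the episode above 0.02 m or angle between any of valve, can's own z axis and vertical above 0.35 rad).
It also fails if it takes over 58 s, if anything falls off the work surface, if the arm or the gripper's body presses on something with over 40 N, if the wrist force passes 120 N, or if a joint passes its speed limit or range.

ROBOT

A 7-joint arm with a two-finger parallel gripper is mounted at the origin on the work surface. World frame = base frame: x ahead of the robot, y to its left, z up, the work surface at z = 0. Lengths are in m, angles in rad, forces in N, time in s.
With the tool pointing down it reaches from about 0.4 to 0.85 m from the base axis. Payload 10.4 kg.
Tool frame: the origin (TCP) lies at the very end of the fingers, on their centre line; the grasp point (between the pads) lies 19 mm behind it; z points along the fingers, y is the direction in which the jaws open and shut (so a half turn about z gives the same grasp; the last joint's range is limited). The gripper opens to 87 mm and grips with 3 to 60 N. Pads are 19 mm wide; open, the fingers measure 117 mm over their backs; the gripper's body (75 mm by 190 mm) begins 51 mm behind the grasp point.
Start: joints at [1.159, 0.332, -0.065, 1.46, 0.022, 1.35, -0.088], TCP at [0.237, -0.578, 0.198] pointing down, gripper open.
Joint ranges: [-2.6, 2.6], [-0.5, 2.12], [-1.47, 1.34], [0.16, 2.42], [-1.27, 4.41], [0.06, 2.06], [-2.6, 2.6]. Speed limits (rad/s): [2.22, 2.22, 2.79, 2.79, 3.14, 3.14, 3.14].

INTERFACE

Orientations are given as a unit quaternion [x, y, z, w].
In Python, from bench import r, eyes, job gives the robot as it stands. The module is installed in compiled form; this text tells all that it offers.
- The arm moves only by the tool play_rows, never from a script. Its argument "motion" is a list of rows, each a list of 7 numbers: the shift along the tool's x, y, z as a fraction of full scale, then the turn, a rotation vector about the tool's x, y, z as a fraction of full scale, then the opening in per cent of the stroke, from 0 (shut) to 100 (fully open). A call has 1 to 5 rows; each row is the pose to reach, as a shift and turn from the pose commanded when the call began, along the tool's axes at that moment; what a row does not reach only later rows make up. Full scale, the value 1, is 0.2 m for a shift and 90 degrees for a turn. A row lasts 1/8 s, in which the tool goes at most 62.5 mm and 10.7 degrees, less where a joint would pass 70% of its speed; a pose out of reach is approached as far as the arm can. A call with a number of a shift or a turn outside -1 to 1 is refused whole. A call with a gripper value outside its range is refused whole. The fingers move at their own pace and stop on an object; "squeeze" is the grip in N (left out, the last holds). Time passes only in rows, so rows that repeat a pose let the fingers close. It gives the time, the measured TCP pose, the force and the opening at its end, in the units of the state.
- r.read_state(): the state, without advancing time (a new reading comes with each control period).
- eyes.camera(name): name is "scene" or "top" or "wrist"; returns a dict with "image" (420x560x3 uint8, red, green, blue), "mtx" (3x3 intrinsics, pixels), "R" (3x3) and "t" (3): a world point X has camera coordinates R X + t. Camera axes: x right, y down, z forward; pixel columns grow to the right and rows downward; lengths in m; the calibration is good to about 2 mm. A picture is of the moment at which its call begins. There is no depth.
- job.close_job(): hands the job in, once; it reports no verdict.
Trained networks look in a picture, given as the dict that the camera call returned (one of the last four; its "shot" number tells which), for a name from the list of things; names that differ only in an ending like _2 or _b are one class to them, and where a whole thing is asked for, a point or a joint stands for the part that bears it (a point fixed in the world has none). Each returns a list of dicts, best first, with "p" (0 to 1); they miss things now and then, are a little off and sometimes report something else, mostly with a low value. They report only what shows in the picture. A call takes as long as a camera call. They do not tell look-alikes from the thing itself.
- eyes.regions_of(picture, label): "region" (420x560 bool, what is visible of it) and "xy" ([column, row] in pixels, amid what is visible of it).
- eyes.landmark_of(picture, label): "xy" ([column, row] in pixels: a listed point, or the origin of a listed thing).
The state is a dict: "time": time; "joint_positions": joint angles; "joint_vel": joint speeds; "joint_torque": joint torques, N m; "ee_pos": TCP position; "eef_rot": TCP orientation; "ft_force": force on the tool from outside, world axes, zero at the start; "torque": the same for the moment, N m; "width": finger opening in m.
Only numpy, scipy, OpenCV 4.12 (cv2) and the standard library are available. Lean on these libraries where they do the work, as an engineer would, in place of code of your own. Each camera call takes 0.05 s, during which the arm holds its last target. There are 200 camera calls.

## Working session

There is one attempt and no reset: what is moved stays moved. The work goes in short steps, Python scripts to look and compute and a tool call to move; the robot and the scene stay as the last step left them, time stands still between calls to the robot, and variables do not carry over. Pictures are saved under pics/ and viewed, about 8 in all and at most 12, crops included, and the job is handed in when it is done.

Besides the shell and the picture viewer there is one more tool, called after "Request:" as a command line: name --pt "numbers of a row" for each row, then --argument value for the rest. play_rows: Moves the arm, as the interface text tells. Shift numbers are shares of 0.2 m and turn numbers shares of 90 degrees, none past 1 either way. Its arguments: {"type":"object","properties":{"motion":{"type":"array","items":{"type":"array","items":{"type":"number"}}},"squeeze":{"type":"number"}},"required":["motion"]}

```bash
mkdir -p pics
cat > h.py <<'E'
import numpy as np, cv2
from bench import r, eyes, job
def save(im,n): cv2.imwrite('pics/'+n+'.png', cv2.cvtColor(im,cv2.COLOR_RGB2BGR))
def ray(c,xy,z):
    p=np.linalg.inv(c['mtx'])@np.array([xy[0],xy[1],1.]); o=-c['R'].T@c['t']; d=c['R'].T@p
    return o+d*(z-o[2])/d[2]
def proj(c,X):
    q=c['mtx']@(c['R']@np.array(X,float)+c['t']); return q[:2]/q[2]
E
python3 - <<'E'
from h import *
s=r.read_state(); print({k:np.round(v,3) for k,v in s.items()})
for n in ('top','scene'):
    c=eyes.camera(n); save(c['image'],n+'1'); print(n,'cam at',np.round(-c['R'].T@c['t'],3))
    for l,z in (('meter',0),('dial_axis',.065),('dial_pointer',.0585),('display',.049),('valve',0),('caliper',0)):
        for d in eyes.landmark_of(c,l)[:4]: print(l,round(d['p'],2),np.round(d['xy'],1),np.round(ray(c,d['xy'],z),3))
E
```

```text
{'time': np.float64(0.0), 'joint_positions': array([ 1.159,  0.333, -0.065,  1.461,  0.022,  1.35 , -0.089]), 'joint_vel': array([-0.001, -0.001,  0.002, -0.001,  0.001,  0.001,  0.   ]), 'joint_torque': array([ 0.0000e+00, -6.2325e+01,  2.5000e-02, -3.8991e+01, -6.1000e-02,
        4.0000e-02,  0.0000e+00]), 'ee_pos': array([ 0.237, -0.578,  0.197]), 'eef_rot': array([ 0.981,  0.193, -0.   , -0.001]), 'ft_force': array([-0.787,  0.254, -0.153]), 'torque': array([-0.017,  0.027,  0.038]), 'width': np.float64(0.087)}
top cam at [0.386 0.008 1.417]
meter 0.91 [296.9 233.1] [ 0.484 -0.056  0.   ]
meter 0.71 [210.7 204.5] [0.564 0.193 0.   ]
meter 0.58 [386.2 324.4] [ 0.228 -0.311  0.   ]
dial_axis 0.7 [207.6 206.5] [0.55  0.193 0.065]
dial_axis 0.58 [396.3 342.1] [ 0.189 -0.323  0.065]
dial_axis 0.57 [298.7 239.2] [ 0.463 -0.058  0.065]
dial_axis 0.48 [435.8 218.2] [ 0.525 -0.437  0.065]
dial_pointer 0.78 [383.7 349.4] [ 0.168 -0.29   0.058]
dial_pointer 0.67 [202.  208.8] [0.544 0.209 0.058]
dial_pointer 0.66 [257.6 239.6] [0.461 0.055 0.058]
dial_pointer 0.57 [291.1 246.6] [ 0.443 -0.
[... 326 characters left out ...]
18  0.   ]
meter 0.64 [349.8 229.9] [0.559 0.195 0.   ]
meter 0.58 [254.5 232.4] [ 0.483 -0.057  0.   ]
meter 0.21 [286.6 220.7] [0.469 0.041 0.   ]
dial_axis 0.7 [350.8 219.2] [0.579 0.181 0.065]
dial_axis 0.65 [250.4 212.2] [ 0.468 -0.06   0.065]
dial_pointer 0.68 [253.3 206.4] [ 0.442 -0.046  0.058]
dial_pointer 0.6 [146.1 161.5] [ 0.141 -0.304  0.058]
dial_pointer 0.5 [354.6 216.1] [0.566 0.199 0.058]
display 0.92 [273.9 232.1] [ 0.543 -0.019  0.049]
display 0.85 [348.6 237.5] [0.623 0.156 0.049]
display 0.57 [143.6 195.9] [ 0.289 -0.328  0.049]
display 0.26 [254.9 230.3] [ 0.521 -0.064  0.049]
valve 0.76 [285.7 220.4] [0.467 0.039 0.   ]
caliper 0.84 [227.8 249.5] [ 0.52  -0.141  0.   ]
```

Run:
```python
from h import *
t=cv2.imread('pics/top1.png'); a=cv2.resize(t[140:400,130:480],None,fx=2.28,fy=2.28,interpolation=cv2.INTER_CUBIC)
cv2.imwrite('pics/a.png',a)
```

```text
(no output)
```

View pics/a.png

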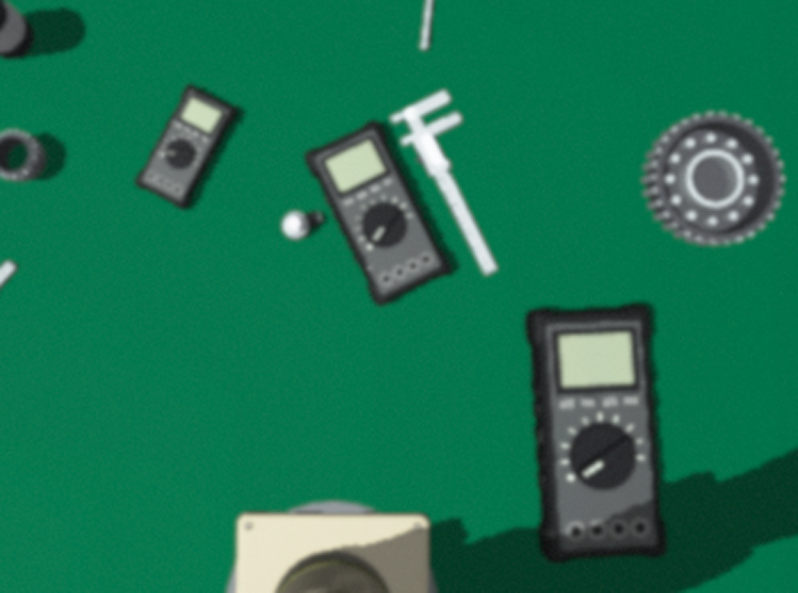

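View pics/scene1.png

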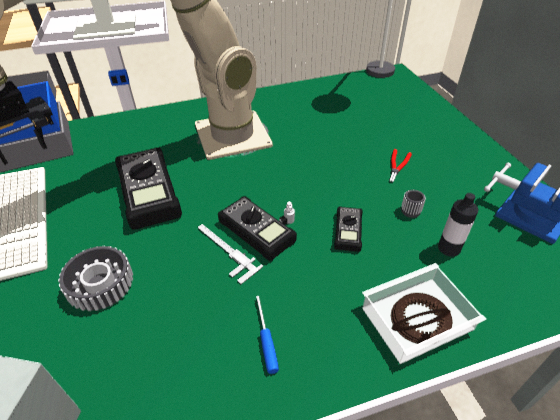

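Look-alikes in the top image: the small meter at (210,205), the middle one at (297,233) with the valve to its left and the caliper to its right, and the large one at (387,324) near the base. The middle one is the target. It sits at about (0.484,-0.057) with yaw about 24°, and its pointer is at near left.

Plan: with the gripper shut, push the tail end of the bar, which is the far end and gives better reach. The tool turns with the dial as it pushes.

```bash
cat >> h.py <<'E'
from scipy.spatial.transform import Rotation as Rn
def pose():
    s=r.read_state(); return np.array(s['ee_pos']), Rn.from_quat(s['eef_rot'])
def yrot(deg): # tool down, tool y at world heading deg
    a=np.radians(deg); y=np.array([np.cos(a),np.sin(a),0]); z=np.array([0,0,-1.]); return Rn.from_matrix(np.c_[np.cross(y,z),y,z])
def goto(p,deg,p0=None,R0=None):
    if p0 is None: p0,R0=pose()
    sh=R0.inv().apply(np.array(p)-p0); rv=(R0.inv()*yrot(deg)).as_rotvec(degrees=True)
    return np.round(np.r_[sh/.2, rv/90],3)
def tip(axis,phi,rho,d,z): # tail-end pusher, phi=pointer heading deg
    a=np.radians(phi); u=np.array([np.cos(a),np.sin(a)]); v=np.array([u[1],-u[0]])
    return np.r_[np.array(axis)-rho*u+d*v, z]
E
python3 - <<'E'
from h import *
p,R=pose(); print(R.as_matrix().round(3))
t=tip((.466,-.061),144.5,.025,.035,.17); print(t)
for f,y in ((.35,-25),(.68,10),(1,54.5)):
    p2=p+f*(t-p); p2[2]=.198+f*(-.028); print(goto(p2,y,p,R)); p=p2; R=yrot(y)
E
```

```text
[[ 0.925  0.379  0.   ]
 [ 0.379 -0.925 -0.   ]
 [ 0.     0.    -1.   ]]
[ 0.50667749 -0.04702353  0.17      ]
[ 0.789 -0.682  0.047  0.     0.    -0.475]
[ 1.316  0.044  0.046  0.     0.    -0.389]
[ 0.495  0.372  0.045  0.     0.    -0.494]
```

Request:
play_rows --pt "0.2 -0.17 0.01 0 0 -0.095 0" --pt "0.4 -0.34 0.02 0 0 -0.19 0" --pt "0.6 -0.5 0.03 0 0 -0.285 0" --pt "0.79 -0.68 0.047 0 0 -0.38 0" --pt "0.79 -0.68 0.047 0 0 -0.475 0" --squeeze 10

```text
time: 1.32
ee_pos: [0.3341, -0.3889, 0.1886]
eef_rot: [0.84, 0.542, 0.0, 0.0]
ft_force: [0.3, -0.7, 0.9]
width: 0.0451
```

Run:
```python
from h import *
p,R=pose();print(p)
t=tip((.466,-.061),144.5,.025,.035,.17)
print(goto(p+.5*(t-p),14,p,R)); print(goto(t,54.5,p+.5*(t-p),yrot(14)))
```

```text
[ 0.3340867  -0.38891067  0.18859577]
[ 0.957  0.041  0.047  0.001 -0.    -0.426]
[ 0.725  0.625  0.046  0.     0.    -0.45 ]
```

Request:
play_rows --pt "0.24 0.01 0.01 0 0 -0.085 0" --pt "0.48 0.02 0.02 0 0 -0.17 0" --pt "0.72 0.03 0.03 0 0 -0.255 0" --pt "0.957 0.041 0.047 0 0 -0.34 0" --pt "0.957 0.041 0.047 0 0 -0.426 0"

```text
time: 1.95
ee_pos: [0.4216, -0.2189, 0.1791]
eef_rot: [0.616, 0.788, 0.0, 0.0]
ft_force: [-0.9, -1.1, -0.7]
width: 0.0018
```

Request:
play_rows --pt "0.18 0.16 0.01 0 0 -0.09 0" --pt "0.36 0.32 0.02 0 0 -0.18 0" --pt "0.54 0.48 0.03 0 0 -0.27 0" --pt "0.725 0.625 0.046 0 0 -0.36 0" --pt "0.725 0.625 0.046 0 0 -0.45 0"

```text
time: 2.58
ee_pos: [0.5089, -0.0483, 0.1697]
eef_rot: [0.305, 0.952, 0.001, 0.0]
ft_force: [0.7, -0.6, 0.1]
width: 0.0003
```

Run:
```python
from h import *
p,R=pose();s=r.read_state();print(p,R.as_matrix()[:,1].round(3),s['width'],np.round(s['joint_positions'],2))
for n in ('wrist','top','scene'):
    c=eyes.camera(n); print(n,'cam at',np.round(-c['R'].T@c['t'],3))
    for l,z in (('dial_axis',.065),('dial_pointer',.0585),('display',.049)):
        for d in eyes.landmark_of(c,l)[:4]: print(l,round(d['p'],2),np.round(d['xy'],1),np.round(ray(c,d['xy'],z),3))
    if n=='wrist': save(c['image'],'w1')
```

```text
[ 0.50886178 -0.04833599  0.16970323] [0.581 0.814 0.002] 0.0002789288611915281 [ 0.63  0.16 -0.68  1.77  0.1   1.25  0.88]
wrist cam at [ 0.45  -0.006  0.357]
dial_axis 0.97 [498.1  97.4] [0.546 0.18  0.065]
dial_axis 0.75 [243.6 178.2] [ 0.469 -0.06   0.065]
dial_pointer 0.78 [509.3  92.5] [0.551 0.194 0.058]
dial_pointer 0.64 [246.3 153.5] [ 0.451 -0.044  0.058]
display 0.74 [491.6 148.4] [0.594 0.164 0.049]
display 0.62 [310.  211.7] [ 0.541 -0.026  0.049]
top cam at [0.386 0.008 1.417]
dial_axis 0.96 [204.8 206.6] [0.55  0.201 0.065]
dial_axis 0.76 [297.8 238.6] [ 0.465 -0.056  0.065]
dial_axis 0.69 [397.  340.5] [ 0.193 -0.325  0.065]
dial_pointer 0.87 [384.9 344.7] [ 0.181 -0.293  0.058]
dial_pointer 0.65 [202.4 209.8] [0.542 0.208 0.058]
dial_pointer 0.64 [296.9 232.8] [ 0.481 -0.053  0.058]
display 0.81 [286.  210.4] [ 0.544 -0.023  0.049]
display 0.79 [392.  296.9] [ 0.308 -0.317  0.049]
display 0.56 [218.8 187.4] [0.606 0.165 0.049]
scene cam at [ 1.269 -0.232  0.862]
dial_axis 0.81 [348.9 217.3] [0.571 0.179 0.065]
dial_axis 0.59 [253.1 209.5] [ 0.46  -0.051  0.065]
dial_axis 0.58 [140.6 165.6] [ 0.165 -0.322  0.065]
dial_pointer 0.82 [146.1 162.1] [ 0.144 -0.305  0.058]
dial_pointer 0.59 [273.  229.7] [ 0.543 -0.021  0.058]
dial_pointer 0.49 [253.9 208.2] [ 0.45  -0.046  0.058]
dial_pointer 0.49 [353.8 214.3] [0.559 0.2   0.058]
display 0.87 [344.5 236.9] [0.618 0.147 0.049]
display 0.86 [272.2 230.5] [ 0.536 -0.021  0.049]
display 0.72 [145.1 196.3] [ 0.292 -0.324  0.049]
```

View pics/w1.png

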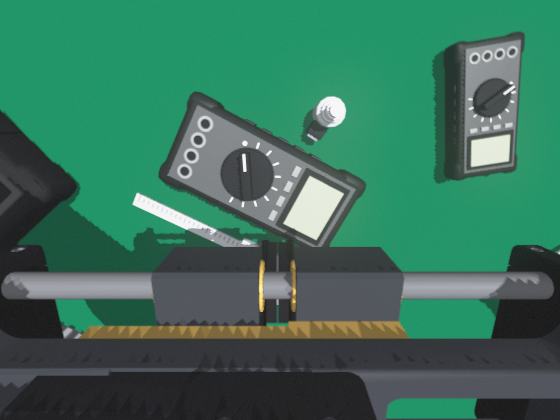

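```bash
cat >> h.py <<'E'
def overlay(c,axis,phi,yaw,n,box,f=5):
    im=cv2.resize(c['image'][box[1]:box[3],box[0]:box[2]],None,fx=f,fy=f,interpolation=cv2.INTER_CUBIC)
    P=lambda x,y,z:((proj(c,(x,y,z))-box[:2]+.5)*f).astype(np.int32)
    a=np.array(axis); th=np.radians(np.arange(0,361,6))
    cv2.polylines(im,[np.array([P(*(a+.026*np.r_[np.cos(t),np.sin(t)]),.052) for t in th])],True,(255,0,0),1)
    for q in range(10):
        t=np.radians(yaw+120-24*q); e=np.r_[np.cos(t),np.sin(t)]
        cv2.circle(im,tuple(int(v) for v in P(*(a+.033*e),.047)),4,(255,255,0),1)
    t=np.radians(phi); u=np.r_[np.cos(t),np.sin(t)]; w=np.r_[-u[1],u[0]]
    cv2.polylines(im,[np.array([P(*(a+.024*i*u+.005*j*w),.065) for i,j in((1,1),(1,-1),(-1,-1),(-1,1))])],True,(0,255,255),1)
    k=P(*(a+.08*np.r_[np.cos(np.radians(yaw)),np.sin(np.radians(yaw))]),.049); cv2.drawMarker(im,tuple(int(v) for v in k),(255,0,255),0,15,1)
    save(im,n)
E
python3 - <<'E'
from h import *
c=eyes.camera('wrist'); overlay(c,(.468,-.060),145,25,'w2',(160,90,360,240),4)
p,R=pose()
print('tcp px',proj(c,p), [proj(c,p+R.apply(o)).round() for o in ((.0095,.015,0),(.0095,-.015,0),(0,0,-.019))])
E
```

```text
tcp px [276.27131221 240.50498025] [array([299., 227.]), array([254., 227.]), array([276., 252.])]
```

View pics/w2.png

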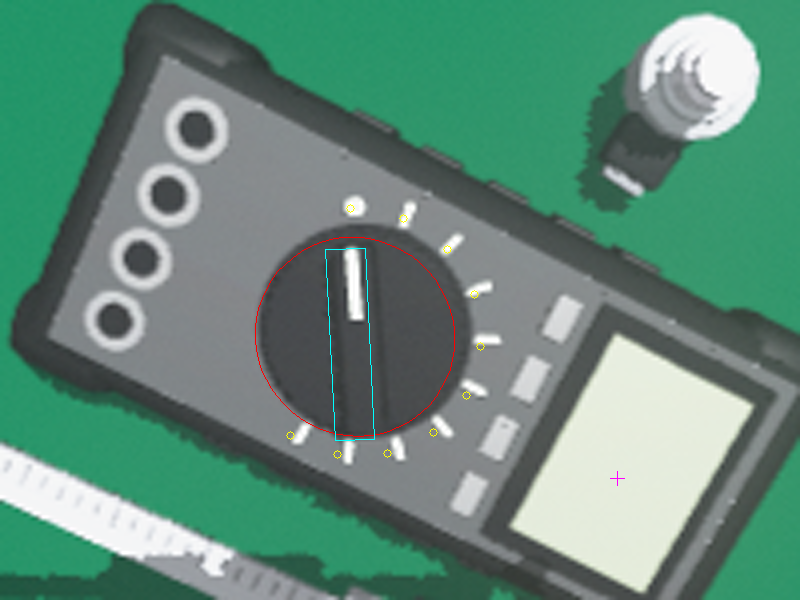

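Run:
```python
from h import *
c=eyes.camera('wrist'); print('disc',ray(c,(250.75,172),.052),'bar',ray(c,(160+358.5/4-.5,90+340/4-.5),.065),'disp',ray(c,(160+631/4-.5,90+463/4-.5),.049))
w=cv2.resize(c['image'][205:335,200:350],None,fx=4,fy=4,interpolation=cv2.INTER_CUBIC)
s=eyes.camera('scene'); p,R=pose(); x,y=proj(s,p).astype(int); print(x,y)
q=cv2.resize(s['image'][y-60:y+70,x-50:x+50],(200,260)) 
q=np.vstack([q,np.zeros((260,200,3),np.uint8)]); save(np.hstack([w,q]),'w3')
```

```text
disc [ 0.46765213 -0.05642684  0.052     ] bar [ 0.46788957 -0.05724676  0.065     ] disp [ 0.53906205 -0.02068846  0.049     ]
255 191
```

View pics/w3.png

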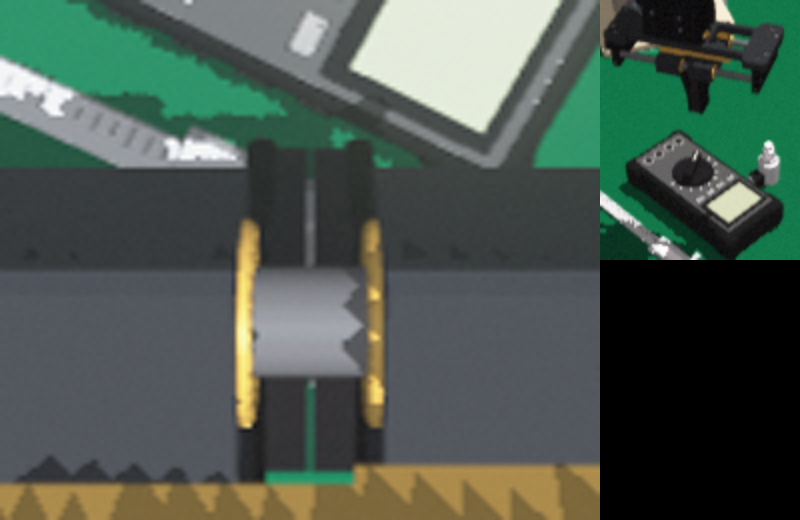

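Middle meter confirmed: the dial-to-display distance is 80 mm, with yaw about 26.6° and the axis at about (0.468,-0.057). The wrist pictures show the shut fingertips near (278,240) and the dial at (250,172). Next I descend beside the tail end of the bar.

Run:
```python
from h import *
p,R=pose(); t=tip((.468,-.057),146.6,.018,.030,.085); print(t,goto(t,56.6)); t[2]=.0555; print(goto(t,56.6))
```

```text
[ 0.49954168 -0.04186322  0.085     ] [ 0.066  0.019  0.423 -0.     0.    -0.031]
[ 0.066  0.019  0.571 -0.     0.    -0.031]
```

Request:
play_rows --pt "0.066 0.019 0.15 0 0 -0.023 0" --pt "0.066 0.019 0.3 0 0 -0.023 0" --pt "0.066 0.019 0.42 0 0 -0.023 0" --pt "0.066 0.019 0.5 0 0 -0.023 0" --pt "0.066 0.019 0.5 0 0 -0.023 0"

```text
time: 3.95
ee_pos: [0.499, -0.0417, 0.0689]
eef_rot: [0.293, 0.956, -0.0, -0.001]
ft_force: [1.2, -0.0, 0.4]
width: 0.0004
```

Run:
```python
from h import *
p,R=pose(); c=eyes.camera('wrist'); print(p,R.as_matrix()[:,1],proj(c,p),proj(c,(.468,-.057,.065)))
overlay(c,(.468,-.057),146.6,26.6,'w4',(180,100,380,250),4)
```

```text
[ 0.49895877 -0.04168485  0.06894629] [ 5.60110626e-01  8.28417665e-01 -5.09660047e-04] [276.20294749 240.55627073] [232.02681749 214.93985342]
```

View pics/w4.png

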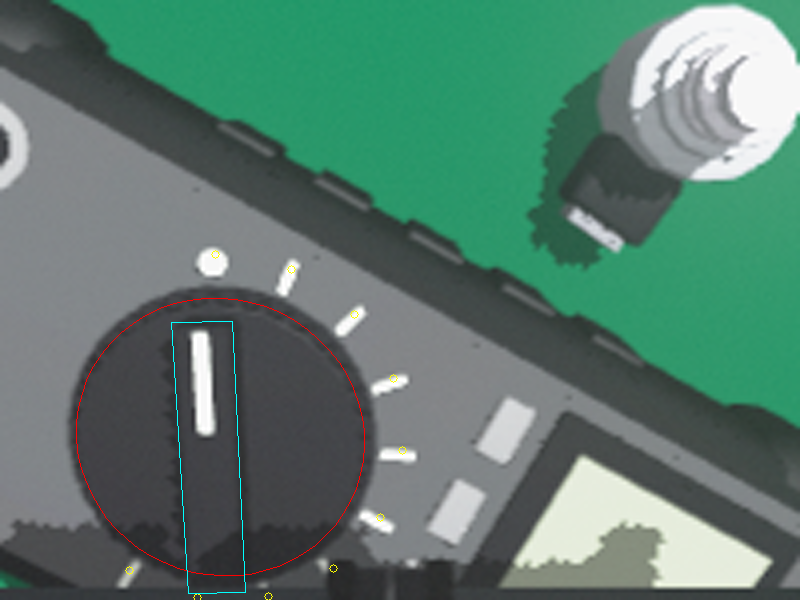

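The model overlay fits the dial within about 1 mm. The fingertip's near edge is at px 262, about 14 mm clear of the bar, which puts the half-thickness at about 11 mm. Next I descend the last 13 mm and then close the gap.

Request:
play_rows --pt "-0.01 0 0.03 0 0 0 0" --pt "-0.01 0 0.063 0 0 0 0" --pt "-0.01 0 0.063 0 0 0 0" --pt "-0.01 -0.02 0.063 0 0 0 0" --pt "-0.01 -0.045 0.063 0 0 0 0"

```text
time: 4.62
ee_pos: [0.496, -0.0506, 0.0572]
eef_rot: [0.293, 0.956, -0.0, 0.0]
ft_force: [-0.5, 1.3, 0.3]
width: 0.0002
```

Request:
play_rows --pt "0 -0.005 0 0 0 0 0" --pt "0 -0.01 0 0 0 0 0" --pt "0 -0.015 0 0 0 0 0" --pt "0 -0.02 0 0 0 0 0" --pt "0 -0.02 0 0 0 0 0"

```text
time: 5.25
ee_pos: [0.4939, -0.0537, 0.057]
eef_rot: [0.293, 0.956, -0.0, 0.0]
ft_force: [-0.3, 0.3, -1.2]
width: 0.0004
```

```bash
cat > chk.py <<'E'
from h import *
import sys
p,R=pose(); a=(.468,-.057); y=R.as_matrix()[:,1]; h=np.degrees(np.arctan2(y[1],y[0]))
q=R.inv().apply(np.r_[a,p[2]]-p); print('tcp',p.round(4),'heading',h.round(1),'axis in tool (mm)',(q*1000).round(1))
f=[]
s=r.read_state(); print('force tool',R.inv().apply(s['ft_force']).round(2),'t',s['time'])
c=eyes.camera('wrist'); im=c['image'].astype(int)
print('axis px',proj(c,(*a,.065)).round(1), 'width',s['width'])
# white line on bar top: bright pixels projected on z=.065 within 27 mm
g=(im.min(2)>150); ys,xs=np.nonzero(g)
X=np.array([ray(c,(x,v),.065)[:2] for x,v in zip(xs,ys)]); d=np.hypot(*(X-a).T); k=d<.025
if k.sum()>5:
    m=X[k]-a; ctr=m.mean(0); w=np.linalg.svd(m-ctr)[2][0]; w*=np.sign(w@ctr)
    print('line n',k.sum(),'ctr angle',np.degrees(np.arctan2(*ctr[::-1])).round(1),'dir',np.degrees(np.arctan2(*w[::-1])).round(1),'r',(np.hypot(*ctr)*1000).round(1))
if len(sys.argv)>1: overlay(c,a,float(sys.argv[2]),26.6,sys.argv[1],(160,130,360,280),4)
E
python3 chk.py
```

```text
tcp [ 0.4939 -0.0537  0.057 ] heading 55.9 axis in tool (mm) [ 19.6 -17.2  -0. ]
force tool [0.46 0.07 1.23] t 5.25
axis px [249.1 216.4] width 0.0004149637148024996
line n 139 ctr angle 151.2 dir 131.3 r 12.4
```

Request:
play_rows --pt "-0.0083 -0.0109 0 0 0 0.0667 0" --pt "-0.0155 -0.0226 0 0 0 0.1333 0" --pt "-0.0214 -0.0351 0 0 0 0.2 0" --pt "-0.0259 -0.048 0 0 0 0.2667 0" --pt "-0.0259 -0.048 0 0 0 0.2667 0"

```text
time: 5.92
ee_pos: [0.4928, -0.0646, 0.057]
eef_rot: [0.485, 0.874, -0.0, 0.0]
ft_force: [-0.2, 1.3, -0.6]
width: 0.0002
```

```bash
python3 chk.py w5 122.6
```

```text
tcp [ 0.4928 -0.0646  0.057 ] heading 32.0 axis in tool (mm) [ 19.6 -17.   -0. ]
force tool [1.22 0.57 0.57] t 5.925
axis px [249.1 216.9] width 0.0002431541638133587
line n 123 ctr angle 148.6 dir 146.6 r 13.8
```

View pics/w5.png

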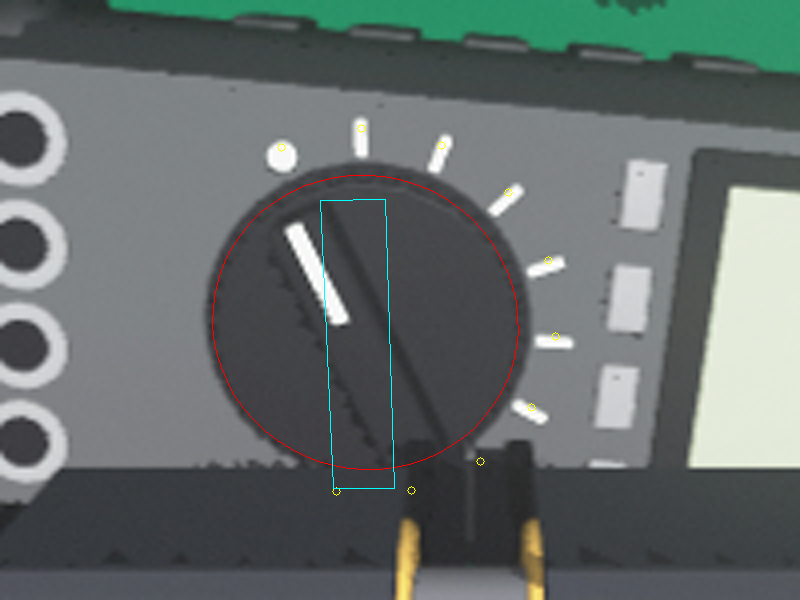

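The dial is still at OFF (line direction 146.6°), so the fingertip passed the bar's end or went over it. I'll check the tip geometry in the scene camera.

Run:
```python
from h import *
p,R=pose(); s=eyes.camera('scene'); x,y=proj(s,p).astype(int); f=8
im=cv2.resize(s['image'][y-40:y+30,x-45:x+45],None,fx=f,fy=f,interpolation=cv2.INTER_CUBIC)
P=lambda X:tuple(int(v) for v in (proj(s,X)-(x-45,y-40)+.5)*f)
for z,col in((0,(255,0,0)),(-.019,(255,255,0))):
    q=[P(p+R.apply((i*.0095,j*.011,z))) for i,j in((1,1),(1,-1),(-1,-1),(-1,1))]
    cv2.polylines(im,[np.array(q)],True,col,1)
cv2.circle(im,P((.468,-.057,.065)),4,(0,255,255),1)
a=np.radians(146.6);u=np.r_[np.cos(a),np.sin(a),0]
for k in(1,-1): cv2.circle(im,P(np.r_[.468,-.057,.065]+k*.024*u),4,(0,255,0),1)
save(im,'s2')
```

```text
(no output)
```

View pics/s2.png

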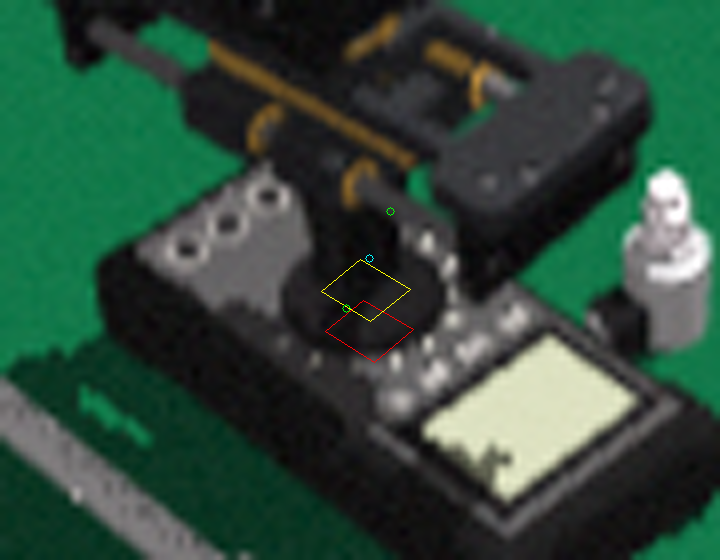

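Run:
```python
from h import *
s=eyes.camera('scene'); p=np.array([.50886,-.04834,.1697]);R=yrot(54.5); x,y=proj(s,p).astype(int); f=8
w=cv2.cvtColor(cv2.imread('pics/w3.png'),cv2.COLOR_BGR2RGB)[:260,600:]
im=cv2.resize(w,None,fx=4,fy=4,interpolation=cv2.INTER_CUBIC); im=np.clip(im.astype(float)*1.8,0,255).astype(np.uint8)
P=lambda X:tuple(int(v) for v in (proj(s,X)-(x-50,y-60)+.5)*f)
for z,col in((0,(255,0,0)),(-.019,(255,255,0))):
    q=[P(p+R.apply((i*.0095,j*.011,z))) for i,j in((1,1),(1,-1),(-1,-1),(-1,1))]
    cv2.polylines(im,[np.array(q)],True,col,1)
save(im[:600],'s3')
```

```text
(no output)
```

View pics/s3.png

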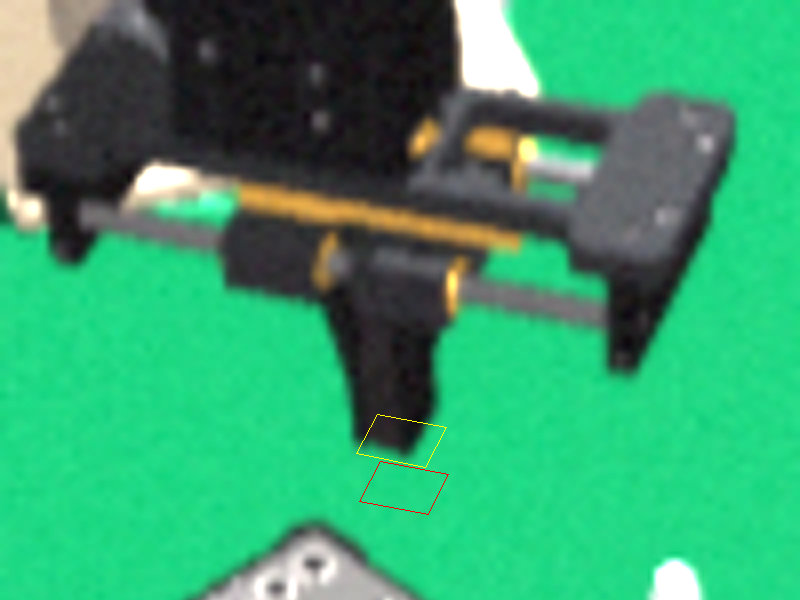

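Both cameras put the real fingertip about 20 mm behind the reported TCP, at the yellow box. So the finger passed over the bar. This disagrees with the interface text. I'll fit the offset numerically.

Run:
```python
from h import *
from scipy.optimize import least_squares as L
s=eyes.camera('scene'); w=eyes.camera('wrist'); p=np.array([.50886,-.04834,.1697]);R=yrot(54.5); x,y=proj(s,p).astype(int)
p2,R2=pose(); obs=[((-1,-1),(358,440)),((-1,1),(412,455)),((1,1),(430,420))]
def res(v,dz=0):
    a,b,h=v; o=[]
    for (i,j),q in obs: o+=list(proj(s,p+R.apply((i*a,j*b,h)))-(np.array(q)/8-.5+[x-50,y-60]))
    for j,q in((1,(294.3,240.5)),(-1,(262,240.5))): o+=list(proj(w,p2+R2.apply((a,j*b,h)))-q)
    return o
g=L(res,[.0095,.011,-.019]); print((g.x*1000).round(1),np.round(g.fun,1))
g=L(lambda v:np.r_[res([.0095,v[0],v[1]])],[.011,-.019]); print((g.x*1000).round(1),np.round(g.fun,1))
```

```text
[  9.4   9.5 -23.2] [ 0.3  0.5  1.   0.1  1.3 -0.4 -2.7  0.1 -2.2  0.1]
[  9.5 -23.4] [ 0.3  0.4  1.   0.   1.4 -0.6 -2.7  0.  -2.2  0. ]
```

Run:
```python
from h import *
t=tip((.468,-.057),146.6,.022,.025,.057); g=goto(t,56.6); print(g)
t[2]=.035; print(goto(t,56.6))
p,R=pose(); print(goto(t,56.6,np.r_[t[:2],.057],yrot(56.6)))
```

```text
[ 0.049  0.074  0.     0.     0.    -0.273]
[ 0.049  0.074  0.11   0.     0.    -0.273]
[0.   0.   0.11 0.   0.   0.  ]
```

Request:
play_rows --pt "0.015 0.025 -0.02 0 0 -0.09 0" --pt "0.03 0.05 -0.02 0 0 -0.18 0" --pt "0.049 0.074 -0.02 0 0 -0.273 0" --pt "0.049 0.074 0 0 0 -0.273 0" --pt "0.049 0.074 0.02 0 0 -0.273 0"

```text
time: 6.8
ee_pos: [0.5, -0.0487, 0.0527]
eef_rot: [0.29, 0.957, -0.0, -0.0]
ft_force: [-0.8, -0.5, 0.0]
width: 0.0008
```

Request:
play_rows --pt "0 0 0.02 0 0 0 0" --pt "0 0 0.04 0 0 0 0" --pt "0 0 0.06 0 0 0 0" --pt "0 0 0.08 0 0 0 0" --pt "0 0 0.08 0 0 0 0"

```text
time: 7.42
ee_pos: [0.5, -0.0483, 0.0367]
eef_rot: [0.288, 0.958, -0.0, -0.0]
ft_force: [-1.0, -0.1, 0.8]
width: 0.0004
```

```bash
python3 chk.py w6 146.6
```

```text
tcp [ 0.5    -0.0483  0.0367] heading 56.5 axis in tool (mm) [ 21.9 -24.9   0. ]
force tool [ 0.78 -0.69 -0.76] t 7.425
axis px [232.4 222.7] width 0.00044202293280903214
line n 159 ctr angle 148.7 dir 146.6 r 13.7
```

View pics/w6.png

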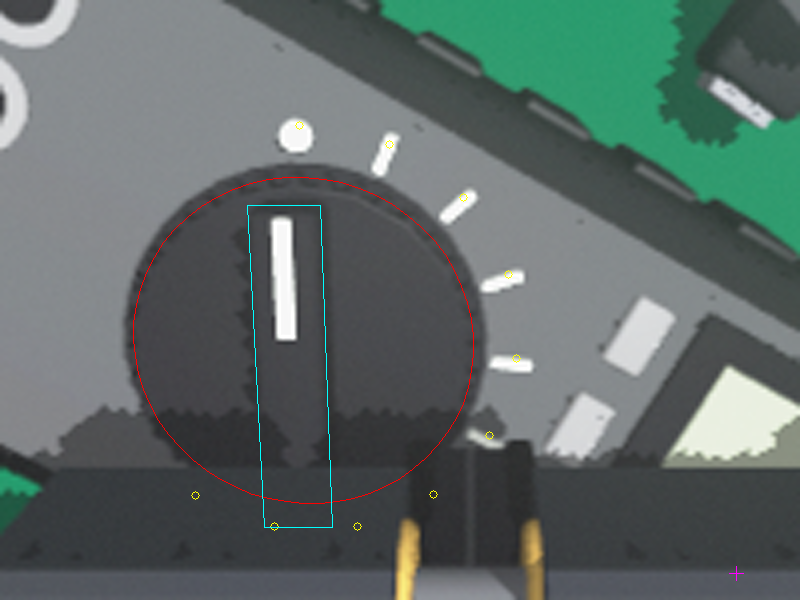

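No contact at TCP z = 0.037 confirms the offset. The bar-to-finger gap is about 11 mm. I lower 2 mm and close the gap to about 2 mm.

Request:
play_rows --pt "0 0 0.01 0 0 0 0" --pt "0 -0.015 0.01 0 0 0 0" --pt "0 -0.03 0.01 0 0 0 0" --pt "0 -0.044 0.01 0 0 0 0" --pt "0 -0.044 0.01 0 0 0 0"

```text
time: 8.1
ee_pos: [0.4952, -0.0561, 0.0351]
eef_rot: [0.288, 0.958, -0.0, 0.0]
ft_force: [-0.1, 0.3, -0.2]
width: 0.0003
```

```bash
python3 chk.py; python3 -c "
import numpy as np
A=np.array([22,-16.])
for d in (6,12,18,24):
    t=np.radians(d);print(d,np.round((A-np.array([[np.cos(t),-np.sin(t)],[np.sin(t),np.cos(t)]])@A)/200,4),round(d/90,4))"
```

```text
tcp [ 0.4952 -0.0561  0.0351] heading 56.5 axis in tool (mm) [ 22.2 -15.8  -0. ]
force tool [0.26 0.23 0.15] t 8.1
axis px [248.  223.1] width 0.0003323940350861027
line n 166 ctr angle 148.6 dir 147.3 r 13.5
6 [-0.0078 -0.0119] 0.0667
12 [-0.0142 -0.0246] 0.1333
18 [-0.0193 -0.0379] 0.2
24 [-0.023  -0.0517] 0.2667
```

Request:
play_rows --pt "-0.0078 -0.0119 0 0 0 0.0667 0" --pt "-0.0142 -0.0246 0 0 0 0.1333 0" --pt "-0.0193 -0.0379 0 0 0 0.2 0" --pt "-0.0193 -0.0379 0 0 0 0.2 0"

```text
time: 8.65
ee_pos: [0.4944, -0.0642, 0.0351]
eef_rot: [0.434, 0.901, -0.0, 0.0]
ft_force: [0.0, 0.7, 0.9]
width: 0.0007
```

```bash
python3 chk.py
```

```text
tcp [ 0.4944 -0.0642  0.0351] heading 38.5 axis in tool (mm) [ 22.1 -16.2  -0. ]
force tool [ 0.51  0.44 -0.94] t 8.65
axis px [247.  223.6] width 0.0007040635465135872
line n 164 ctr angle 135.9 dir 134.9 r 13.8
```

Contact: the dial has turned about 12° and lags the finger by about 6°. I continue the orbit and check the angle after each step.

Request:
play_rows --pt "-0.0078 -0.0119 0 0 0 0.0667 0" --pt "-0.0142 -0.0246 0 0 0 0.1333 0" --pt "-0.0193 -0.0379 0 0 0 0.2 0" --pt "-0.023 -0.0517 0 0 0 0.2667 0" --pt "-0.023 -0.0517 0 0 0 0.2667 0"

```text
time: 9.32
ee_pos: [0.4891, -0.0742, 0.0351]
eef_rot: [0.611, 0.791, -0.0, 0.0]
ft_force: [1.3, 0.0, 0.8]
width: 0.0008
```

```bash
python3 chk.py
```

```text
tcp [ 0.4891 -0.0742  0.0351] heading 14.6 axis in tool (mm) [ 22. -16.  -0.]
force tool [-0.33  1.3  -0.85] t 9.325
axis px [247.1 224.4] width 0.000842090895096184
line n 161 ctr angle 108.2 dir 108.9 r 13.6
```

Request:
play_rows --pt "-0.0078 -0.0119 0 0 0 0.0667 0" --pt "-0.0142 -0.0246 0 0 0 0.1333 0" --pt "-0.0193 -0.0379 0 0 0 0.2 0" --pt "-0.023 -0.0517 0 0 0 0.2667 0" --pt "-0.023 -0.0517 0 0 0 0.2667 0"

```text
time: 10.0
ee_pos: [0.4802, -0.0812, 0.035]
eef_rot: [0.762, 0.647, -0.0, -0.0]
ft_force: [0.4, 0.2, -0.2]
width: 0.0006
```

```bash
python3 chk.py
```

```text
tcp [ 0.4802 -0.0812  0.035 ] heading -9.3 axis in tool (mm) [ 21.9 -15.9  -0. ]
force tool [0.22 0.33 0.18] t 10.0
axis px [247.4 225.2] width 0.0005869822910452123
line n 154 ctr angle 80.6 dir 83.1 r 13.9
```

Request:
play_rows --pt "-0.0078 -0.0119 0 0 0 0.0667 0" --pt "-0.0142 -0.0246 0 0 0 0.1333 0" --pt "-0.0193 -0.0379 0 0 0 0.2 0" --pt "-0.0193 -0.0379 0 0 0 0.2 0"

```text
time: 10.55
ee_pos: [0.4722, -0.0837, 0.0351]
eef_rot: [0.854, 0.52, -0.0, 0.0]
ft_force: [0.7, -0.2, -0.4]
width: 0.0002
```

```bash
python3 chk.py
```

```text
tcp [ 0.4722 -0.0837  0.0351] heading -27.3 axis in tool (mm) [ 21.8 -16.   -0. ]
force tool [0.11 0.74 0.38] t 10.55
axis px [247.5 225.7] width 0.00023496914613652066
line n 151 ctr angle 63.6 dir 67.2 r 14.0
```

Request:
play_rows --pt "-0.0027 -0.0039 0 0 0 0.0222 0" --pt "-0.0053 -0.0079 0 0 0 0.0444 0" --pt "-0.0078 -0.0119 0 0 0 0.0667 0" --pt "-0.0101 -0.0161 0 0 0 0.0889 0" --pt "-0.0101 -0.0161 0 0 0 0.0889 0"

```text
time: 11.22
ee_pos: [0.4682, -0.0841, 0.035]
eef_rot: [0.889, 0.458, -0.0, -0.0]
ft_force: [-0.1, -0.2, 0.4]
width: 0.0008
```

```bash
python3 chk.py
```

```text
tcp [ 0.4682 -0.0841  0.035 ] heading -35.5 axis in tool (mm) [ 21.9 -15.9  -0. ]
force tool [-0.24  0.01 -0.44] t 11.225
axis px [247.8 225.7] width 0.0008093546681163821
line n 152 ctr angle 47.1 dir 50.3 r 14.3
```

The dial snapped ahead: its heading is now about 50°, against 50.6° for the fourth stop. I back the finger off sideways, then raise it.

Request:
play_rows --pt "0 0.02 0 0 0 0 0" --pt "0 0.045 0 0 0 0 0" --pt "0 0.045 -0.15 0 0 0 0" --pt "0 0.045 -0.4 0 0 0 0" --pt "0 0.045 -0.6 0 0 0 0"

```text
time: 11.9
ee_pos: [0.4761, -0.0895, 0.1569]
eef_rot: [0.889, 0.458, 0.0, 0.0]
ft_force: [0.4, 0.4, 0.6]
width: 0.0005
```

```bash
sed -i 's/(160,130,360,280),4/(170,80,370,230),4/' chk.py && python3 chk.py w7 50.6
```

```text
tcp [ 0.4761 -0.0895  0.1569] heading -35.5 axis in tool (mm) [ 21.7 -25.5  -0. ]
force tool [ 0.54  0.08 -0.58] t 11.9
axis px [250. 186.] width 0.0004522965989498591
line n 64 ctr angle 48.3 dir 50.5 r 14.8
```

View pics/w7.png

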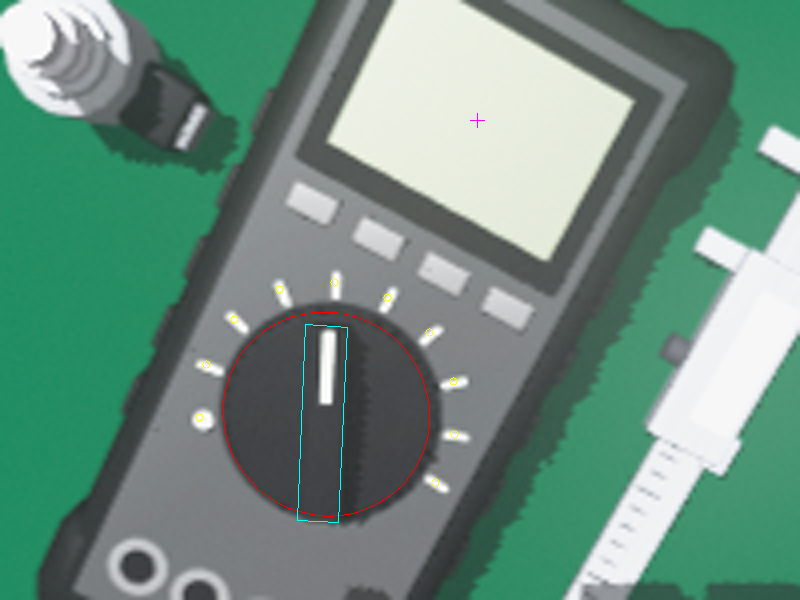

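The white line (327,365) points at the fourth dash from the OFF dot: the dot is at (203,419), then the dashes at (208,367), (237,322), (282,292) and (335,285). The model of the meter at its original pose still fits. The hand is clear.

```bash
python3 -c "
from bench import job
print(job.close_job())"
```

```text
the job is handed in; nothing more can be done
None
```

I turned the dial of the middle-sized meter, the one between the valve and the caliper, four clicks clockwise from OFF. The shut fingertip pushed the tail end of the grip bar. I then backed the finger off, raised it clear and handed the job in at about 12 s. No verdict was reported.

**Last checks:**
- **Dial:** the pointer heading was 50.5° against 50.6° expected for the fourth stop, and the white line points at the fourth dash from the OFF dot.
- **Meter:** the model at its original pose still fits the last picture, so I saw no shift. Force readings stayed at noise level, about 1 N.
- **Hand:** the TCP was about 0.157 m above the bench and clear of everything.

**What disagreed:** the wrist and scene cameras both put the real fingertip about 23 mm behind the reported TCP, although the text says the TCP is at the very end of the fingers. Because of this my first sweep passed over the bar without turning the dial. I corrected the height from the pictures, and the second push worked.

I did not re-measure the other things on the bench. The valve and caliper look undisturbed in the last picture.

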